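Pen the stray glass wheel and shut the gate

ROBOT

A 6-joint arm with a two-finger parallel gripper is mounted at the origin on the work surface. World frame = base frame: x ahead of the robot, y to its left, z up, the work surface at z = 0. Lengths are in m, angles in rad, forces in N, time in s.
With the tool pointing down it reaches from about 0.35 to 0.85 m from the base axis. Payload 8.1 kg.
Tool frame: the origin (TCP) lies midway between the tips of the shut fingers; the grasp point (between the pads) lies 19 mm behind it (robot.grip_point_offset is the distance from the TCP to the grasp point, in m); z points along the fingers, y is the line along which they close (so a half turn about z gives the same grasp; the last joint's range is limited). The gripper opens to 93 mm and grips with 3 to 60 N. Pads are 15 mm wide; open, the fingers measure 128 mm over their backs; the gripper's body (75 mm by 188 mm) begins 65 mm behind the grasp point.
Start: joints at [-1.273, 0.13, 1.488, -0, 1.523, -0.085], TCP at [0.224, -0.557, 0.219] pointing down, gripper open.
Joint ranges: [-2.96, 2.96], [-0.89, 2.26], [0.02, 2.5], [-1.34, 4.48], [0, 2.73], [-2.66, 2.66]. Speed limits (rad/s): [2.39, 2.39, 2.79, 3.14, 3.14, 3.14].

INTERFACE

Orientations are given as a rotation vector (axis times angle).
In Python, from plant import robot, read_camera, job gives the robot as it stands.
- The arm moves only by the shell command python3 -m inch 'ROWS' [FORCE]. ROWS is JSON, one flat list of numbers, 5 for each row, row after row: the shift along the world's x, y, z in mm, then the turn about the world's z in degrees, then the opening in per cent of the stroke, from 0 (shut) to 100 (fully open). In form: [dx, dy, dz, yaw, hand, dx, dy, dz, yaw, hand, ...]. A call has 1 to 10 rows; each row is the pose to reach, as a shift and turn from the pose commanded when the call began; what a row does not reach only later rows make up. A row lasts 1/12 s, in which the tool goes at most 41.7 mm and 7.16 degrees, less where a joint would pass 70% of its speed; a pose out of reach is approached as far as the arm can. A call with a gripper value outside its range is refused whole. The fingers move at their own pace and stop on an object; FORCE is the grip in N (left out, the last holds). Time passes only in rows, so rows that repeat a pose let the fingers close. It gives the time, the measured TCP pose, the force, the opening and the grip force at its end, in the units of the state.
- robot.read_state(): the state, without advancing time (a new reading comes with each control period).
- read_camera(name): name is "scene" or "top" or "wrist"; returns a dict with "image" (384x512x3 uint8, blue, green, red), "K" (3x3 intrinsics, pixels), "extrinsics" (4x4, takes a point from world to camera coordinates); the wrist camera has in their place "mount" (4x4, takes a point from camera to tool coordinates, whose origin is the TCP and whose axes are the flange's). Camera axes: x right, y down, z forward; pixel columns grow to the right and rows downward; lengths in m; the calibration is good to about 2 mm. The wrist camera is an equidistant fisheye: a pixel r from the principal point sees the ray r / f radians off the axis. A picture is of the moment at which its call begins: read the wrist's pose just before it. There is no depth.
- job.close_job(): hands the job in; it is judged then, once.
The state is a dict: "t": time; "q": joint angles; "dq": joint speeds; "joint_torque": joint torques, N m; "tool_pos": TCP position; "orientation": TCP orientation; "force": force on the tool from outside, world axes, zero at the start; "wrist_torque": the same for the moment, N m; "opening": finger opening in m; "gripper_force": force on a finger pad.
Only numpy, scipy, OpenCV 4.12 (cv2) and the standard library are available. Lean on these libraries where they do the work, as an engineer would, in place of code of your own. Each camera call takes 0.05 s, during which the arm holds its last target. There are 200 camera calls.

TASK

One amber glass wheel has been left outside the wooden parts pen. Slide it flat along the bench, without lifting or tipping it, through the open gateway to join the others, push the gate fully shut, then flip the brass hasp down over it until the leaf lies flat on the gate's top edge. Leave the other things on the bench where they stand.

Things in the scene. Friction and masses are not known exactly. Their poses are not given: they have to be found in the camera images.
- pen: Wooden parts pen: a bottomless frame screwed to the bench, inside 150 mm (its x) by 204 mm (its y), walls 12 mm thick, 40 mm high, corner posts 43 mm. Origin on the bench at the pen's middle, z up. Its -x wall (outer face x = -87 mm, inner -75 mm) has a gateway 100 mm wide, y = -50 to +50 mm, without a sill; gate hinge at the y = -50 mm side, hasp on the y = +50 mm side.
- gate (a joint): Gate angle, rad: 0 fully shut (against its stop), growing as it swings outwards to the pen's -x side, at most 2.1; at angle a the gate points from its hinge pin along pen (-sin a, cos a). Light friction (under 0.5 N at its end): it stays where it is left.
- gate_hinge (a point): The gate's upright hinge pin, at pen x = -90 mm, y = -50 mm, 20 mm above the bench; axes as the pen's. The gate is a plain wooden panel from 4 to 101 mm from the pin, 12 mm thick, 2 to 39 mm above the bench; the pin stands 3 mm proud of its outer face, so that face is at pen x = -87 mm when shut.
- gate_tip (a point): Middle of the free end of the gate's outer face, 100 mm from the hinge pin, 20 mm above the bench.
- hasp (a joint): Angle of the brass hasp leaf, rad: 0 flat over the gate's top edge (against its stop), growing as it lifts, 1.57 upright, at most 2.45 leaning back away from the gateway; at angle a the leaf points from its pin along pen y = -cos a, z = sin a. Stiff hinge (about 0.6 N at its end): it stays where it is left.
- hasp_hinge (a point): Middle of the hasp's level hinge pin, which lies along the pen's x: pen x = -84 mm, y = +66 mm, 43 mm above the bench; axes as the pen's. Leaf 58 mm long from the pin, 20 mm wide (along the pin), 3 mm thick; a lip 13 mm deep, 36 to 56 mm from the pin, turns down outside the gate's face and keeps it shut. With the gate over about 3 degrees open the lip strikes it and cannot go down.
- hasp_tip (a point): Middle of the free end of the hasp leaf, 58 mm from its hinge pin, on the side that faces up when it is down.
- wheel0: One of four alike wheels: a flat amber glass disc 60 mm across, 6 mm thick, with lead lines, and a round brass hub 14 mm across standing up from its middle to 22 mm above the bench; 55 g; lies flat, hub up. Origin at the centre of its underside. Three start in the rear half of the pen (they may be nudged), one, whichever it is, on the bench in front of the gateway.
- wheel1: One of four alike wheels: a flat amber glass disc 60 mm across, 6 mm thick, with lead lines, and a round brass hub 14 mm across standing up from its middle to 22 mm above the bench; 55 g; lies flat, hub up. Origin at the centre of its underside. Three start in the rear half of the pen (they may be nudged), one, whichever it is, on the bench in front of the gateway.
- wheel2: One of four alike wheels: a flat amber glass disc 60 mm across, 6 mm thick, with lead lines, and a round brass hub 14 mm across standing up from its middle to 22 mm above the bench; 55 g; lies flat, hub up. Origin at the centre of its underside. Three start in the rear half of the pen (they may be nudged), one, whichever it is, on the bench in front of the gateway.
- wheel3: One of four alike wheels: a flat amber glass disc 60 mm across, 6 mm thick, with lead lines, and a round brass hub 14 mm across standing up from its middle to 22 mm above the bench; 55 g; lies flat, hub up. Origin at the centre of its underside. Three start in the rear half of the pen (they may be nudged), one, whichever it is, on the bench in front of the gateway.
- stand: Pewter display stand: round foot 80 mm across, stem, open yoke on top, 125 mm tall; origin at the centre of its underside; bystander.
- dome: Turquoise resin dome, 54 mm across and 27 mm high, flat side down near the pen; origin at the centre of its underside; bystander.
- tube: Aluminium tube standing on end, 48 mm outside diameter, 130 mm tall; origin at the centre of its lower end; bystander.
- end_ring: Flat aluminium end ring, 56 mm outside diameter, 12 mm high; origin at the centre of its underside; bystander.
- bead_jar: Glass jar with a steel lid, 60 mm across, 75 mm tall; origin at the centre of its underside; bystander.
- glue: Slim white bottle, 34 mm across, 100 mm tall; origin at the centre of its underside; bystander.
- screwdriver: Screwdriver lying on the bench, 170 mm long; bystander.
Things that resemble listed ones, but are neither listed nor needed, are in the scene too. What is shaped like the wheel2 but green or red is not meant.

How it is judged:
By the outcome, as a careful person would: the job done as asked, in the order asked, and still so for the second after the job is handed in, with the robot touching nothing.
It also fails if it takes over 61 s, if anything falls off the work surface, if the arm or the gripper's body presses on something with over 40 N, if the wrist force passes 120 N, or if a joint passes its speed limit or range.

## Working session

There is one attempt and no reset: what is moved stays moved. The work goes in short steps, Python scripts to look and compute and a shell command to move; the robot and the scene stay as the last step left them, time stands still between calls to the robot, and variables do not carry over. Pictures are saved under pics/ and viewed, at most 10 in all, crops included, and the job is handed in when it is done.

```bash
ls; mkdir -p pics; python3 - <<'E'
from plant import robot, read_camera
import cv2,pickle
for n in ("scene","top"):
    d=read_camera(n); pickle.dump(d,open(n+'.pkl','wb'))
    cv2.imwrite(f'pics/{n}0.png',cv2.resize(d['image'],(800,600),interpolation=cv2.INTER_CUBIC))
    print(d['K'],d['extrinsics'])
print(robot.read_state())
E
```

```text
pics
[[356.57103935   0.         258.59209722]
 [  0.         356.57103935 196.04238326]
 [  0.           0.           1.        ]] [[ 0.85407878  0.52010726  0.0061544  -0.51757257]
 [ 0.37539212 -0.60816262 -0.69944191 -0.166909  ]
 [-0.36004194  0.59968881 -0.71466295  1.30299923]
 [ 0.          0.          0.          1.        ]]
[[356.38297436   0.         251.99786861]
 [  0.         356.38297436 193.49505717]
 [  0.           0.           1.        ]] [[ 0.02046603 -0.99960244 -0.01939331  0.02863529]
 [-0.98229181 -0.01649079 -0.18663024  0.59733571]
 [ 0.18623623  0.02286947 -0.9822388   0.90149883]
 [ 0.          0.          0.          1.        ]]
{'t': 0.1, 'q': array([-1.27342769e+00,  1.31086411e-01,  1.48915937e+00, -2.92255340e-05,
        1.52297825e+00, -8.54101658e-02]), 'dq': array([-0.00054656, -0.00320883, -0.00402995,  0.00077947, -0.00032608,
       -0.00037189]), 'joint_torque': array([ 8.72255659e-04, -5.61337531e+01, -4.93096519e+01,  7.70957675e-02,
        2.89961306e-02, -3.65018548e-05]), 'tool_pos': array([ 0.22395691, -0.55609443,  0.21769792]), 'orientation': array([-3.08263994e+00, -5.97297711e-01,  3.16503450e-04]), 'force': array([-0.43404538,  0.00659759,  0.24075318]), 'wrist_torque': array([-0.04205555,  0.0151627 , -0.06705151]), 'gripper_force': 0.0, 'opening': 0.09249565880316071}
```

View pics/top0.png

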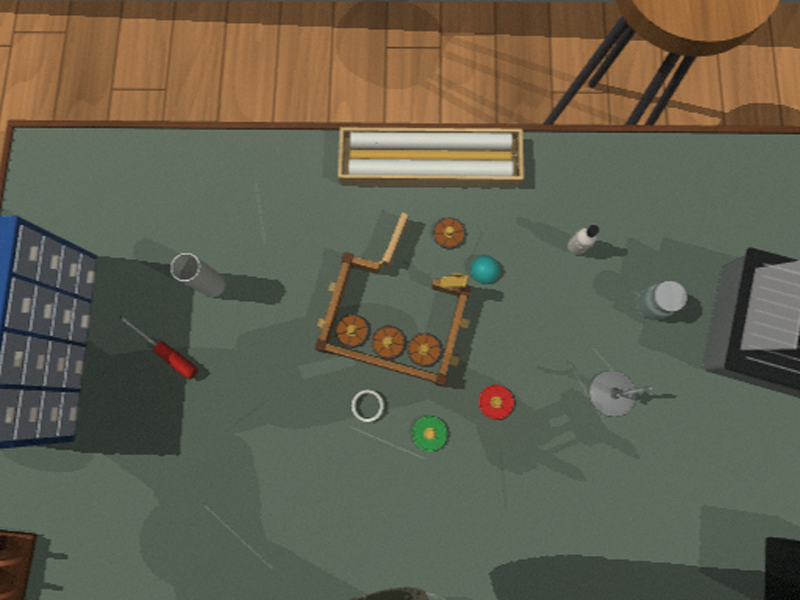

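View pics/scene0.png

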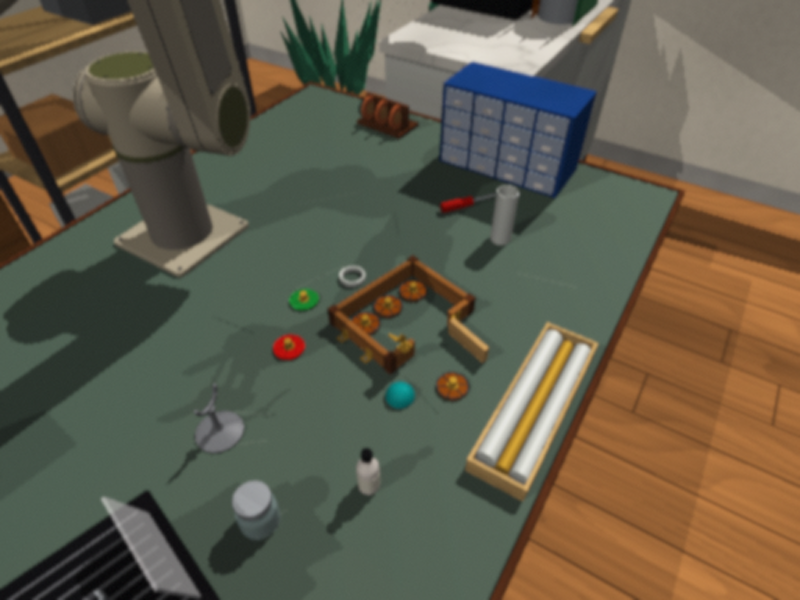

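The top view (800x600) shows the pen's posts at (348,258), (467,290), (441,380) and (321,347). The gate is open, from (386,262) to (404,215), the hasp is at (452,282), the loose wheel at (450,232) and the dome at (486,268). The scene view confirms the layout: the gateway faces away from the robot.

```bash
cat > h.py <<'E'
import numpy as np,pickle,cv2
from scipy.optimize import least_squares
def ray(d,u,v,z,s=1.5625):
    K,E=d['K'],np.array(d['extrinsics']); u,v=(u+.5)/s-.5,(v+.5)/s-.5
    r=E[:3,:3].T@np.linalg.solve(K,[u,v,1]); c=-E[:3,:3].T@E[:3,3]
    return c+r*(z-c[2])/r[2]
def fitpen(P):
    L=np.array([[-81,-108],[-81,108],[81,108],[81,-108]])/1000
    f=lambda p:(pen2w(p,L)-P).ravel()
    s=least_squares(f,[*np.mean(P,0),np.pi]);return s.x,f(s.x)
def pen2w(p,L):
    L=np.atleast_2d(L);c,s=np.cos(p[2]),np.sin(p[2])
    return L@np.array([[c,s],[-s,c]])+p[:2]
def w2pen(p,W):
    c,s=np.cos(p[2]),np.sin(p[2]);return (np.atleast_2d(W)-p[:2])@np.array([[c,-s],[s,c]])
E
python3 - <<'E'
from h import *
np.set_printoptions(precision=4,suppress=True)
d=pickle.load(open('top.pkl','rb'))
P=np.array([ray(d,*c,.043)[:2] for c in [(348,258),(467,290),(441,380),(321,347)]])
p,r=fitpen(P);print(p,r*1000)
for n,u,v,z in [('wheel',450,235,.006),('hub',450,231,.022),('tip',404,215,.039),('hinge',386,262,.039),('dome',486,269,.013),('w1',352,329,.022),('w2',388,342,.022),('w3',425,349,.022),('hasp1',467,281,.06),('hasp2',434,284,.06)]:
    w=ray(d,u,v,z)[:2];print(n,w,w2pen(p,w)*1000)
for n,l in [('hinge',(-90,-50)),('hasphinge',(-84,66)),('centre',(0,0))]:print(n,pen2w(p,np.array(l)/1000))
im=d['image'];c=im[120:260,190:330];cv2.imwrite('pics/topc.png',cv2.resize(c,(600,600),interpolation=cv2.INTER_CUBIC))
E
```

```text
[0.5721 0.0396 2.8857] [-0.6498  0.1351 -0.6832  1.6396 -0.4789 -1.9937  1.8119  0.219 ]
wheel [ 0.7354 -0.0601] [[-183.2239   55.1168]]
hub [ 0.7379 -0.0588] [[-185.3076   53.2575]]
tip [0.7613 0.0255] [[-186.6147  -34.2184]]
hinge [0.6733 0.056 ] [[-93.6848 -41.4189]]
dome [ 0.6698 -0.1249] [[-136.1499  134.3853]]
w1 [0.5545 0.114 ] [[ 35.9338 -67.5115]]
w2 [0.5325 0.0497] [[40.9023  0.2152]]
w3 [ 0.5214 -0.0154] [[35.1874 66.0995]]
hasp1 [ 0.636  -0.0852] [[-93.4102 104.5813]]
hasp2 [ 0.6298 -0.0285] [[-73.0479  51.2777]]
hinge [[0.6719 0.0652]]
hasphinge [[ 0.6367 -0.0455]]
centre [[0.5721 0.0396]]
```

View pics/topc.png

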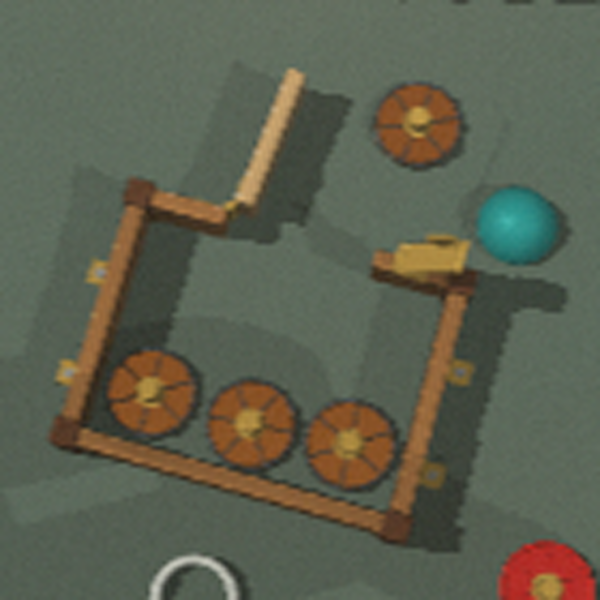

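The crop agrees with the measurements: wheel hub near pen (-185,54) mm, gate at about 1.5 rad, hasp leaning back. I'll move above the wheel with the closing line along pen x.

```bash
python3 -m inch '[512,497,0,53,40,512,497,0,53,40,512,497,0,53,40,512,497,0,53,40,512,497,0,53,40,512,497,0,53,40,512,497,0,53,40,512,497,0,53,40,512,497,0,53,40,512,497,0,53,40]' 5
```

```text
t: 0.93
tool_pos: [0.5241, -0.2645, 0.2183]
orientation: [-2.493, -1.911, 0.0]
force: [-0.4, -1.5, 0.4]
opening: 0.0376
gripper_force: 0.0
```

```bash
python3 -m inch '[200,194,0,0,40,200,194,0,0,40,200,194,0,0,40,200,194,0,0,40,200,194,0,0,40,200,194,0,0,40,200,194,0,0,40,200,194,-80,0,40,200,194,-120,0,40,200,194,-120,0,40]'; python3 - <<'E'
from plant import robot, read_camera
import cv2,pickle
s=robot.read_state(); d=read_camera('wrist'); pickle.dump((s,d),open('wrist.pkl','wb'))
print(s['tool_pos'],s['orientation'],s['q'],d['K'],d['mount'])
cv2.imwrite('pics/wr1.png',cv2.resize(d['image'],(800,600),interpolation=cv2.INTER_CUBIC))
E
```

```text
t: 1.77
tool_pos: [0.7231, -0.0713, 0.0961]
orientation: [-2.492, -1.913, 0.001]
force: [0.1, -0.3, -1.1]
opening: 0.037
gripper_force: 0.0
[ 0.72312612 -0.07128554  0.09614177] [-2.49183709e+00 -1.91272567e+00  5.45489531e-04] [-1.68753364e-01  5.45944185e-01  1.20535497e+00 -5.74118900e-05
  1.39074350e+00  9.27169702e-02] [[297.31863964   0.         255.7142675 ]
 [  0.         297.31863964 189.13853858]
 [  0.           0.           1.        ]] [[ 1.76662776e-04 -9.63763620e-01 -2.66757669e-01  7.46394699e-02]
 [ 9.99999442e-01  4.48155186e-04 -9.56872164e-04  1.17876988e-03]
 [ 1.04174741e-03 -2.66757351e-01  9.63763161e-01 -1.66426792e-01]
 [ 0.00000000e+00  0.00000000e+00  0.00000000e+00  1.00000000e+00]]
```

View pics/wr1.png

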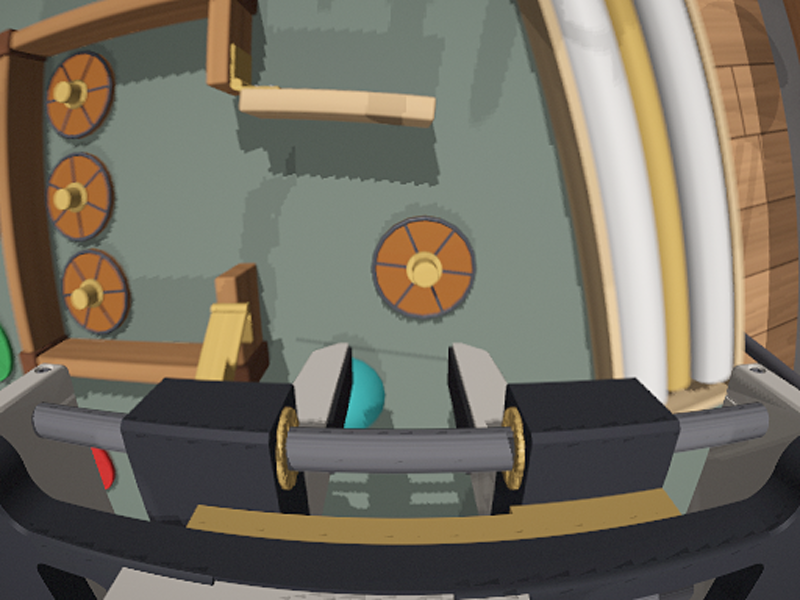

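The wrist view shows the hub top at (425,266), the gate top edge from (240,90) to (436,98), the gateway wall ends at (228,85) and (237,270), and the hasp's pin end at (230,310).

```bash
cat >> h.py <<'E'
from scipy.spatial.transform import Rotation
def wray(s,d,u,v,z,S=1.5625):
    K,M=d['K'],np.array(d['mount']);u,v=(u+.5)/S-.5,(v+.5)/S-.5
    x,y=(u-K[0,2])/K[0,0],(v-K[1,2])/K[1,1];t=np.hypot(x,y)
    r=np.array([x/t*np.sin(t),y/t*np.sin(t),np.cos(t)])
    R=Rotation.from_rotvec(s['orientation']).as_matrix()
    c=R@M[:3,3]+s['tool_pos'];r=R@M[:3,:3]@r
    return (c+r*(z-c[2])/r[2])[:2]
PEN=np.array([0.5721,0.0396,2.8857])
E
python3 - <<'E'
from h import *
np.set_printoptions(precision=4,suppress=True)
s,d=pickle.load(open('wrist.pkl','rb'))
for n,u,v,z in [('hub',425,267,.022),('disc',424,268,.006),('gate tip outer',436,96,.039),('gate tip inner',433,123,.002),('gate root out',240,88,.039),('endwall hinge outer y-50',249,92,.04),('endwall hasp outer',257,265,.04),('endwall hasp inner',218,274,.04),('post',5,35,.043),('hasp root',230,306,.045),('hasp tip L',197,380,.085)]:
    w=wray(s,d,u,v,z);print(n,w,w2pen(PEN,w)*1000)
E
```

```text
hub [ 0.743  -0.0519] [[-188.5333   45.2492]]
disc [ 0.7423 -0.0558] [[-188.8155   49.2072]]
gate tip outer [0.7692 0.0312] [[-192.828  -41.77 ]]
gate tip inner [0.7679 0.0218] [[-193.8983  -32.2946]]
gate root out [0.6787 0.0636] [[-97.1059 -50.186 ]]
endwall hinge outer y-50 [0.683  0.0596] [[-102.2009  -47.442 ]]
endwall hasp outer [ 0.6619 -0.0247] [[-103.1602   39.5259]]
endwall hasp inner [ 0.6395 -0.0233] [[-81.0918  43.8372]]
post [0.5322 0.1698] [[  71.583  -115.8068]]
hasp root [ 0.6423 -0.0404] [[-88.1335  59.6244]]
hasp tip L [ 0.6315 -0.0615] [[-83.0106  82.767 ]]
```

```bash
python3 -m inch '[18,16,0,0,40,18,16,-30,0,40,18,16,-60,0,40,18,16,-60,0,40,18,16,-60,0,40]'; python3 - <<'E'
from plant import robot, read_camera
import cv2,pickle
s=robot.read_state(); d=read_camera('wrist'); pickle.dump((s,d),open('wrist2.pkl','wb'))
print(s['tool_pos'],s['dq'])
cv2.imwrite('pics/wr2.png',cv2.resize(d['image'][120:340,130:390],(780,660))[:600])
E
```

```text
t: 2.23
tool_pos: [0.7388, -0.0561, 0.0365]
orientation: [-2.49, -1.908, 0.006]
force: [0.0, 0.3, -0.2]
opening: 0.0371
gripper_force: 0.0
[ 0.73882671 -0.05613241  0.03651598] [-0.00547273 -0.04781298 -0.05123814 -0.00028497  0.00346619 -0.00026565]
```

View pics/wr2.png

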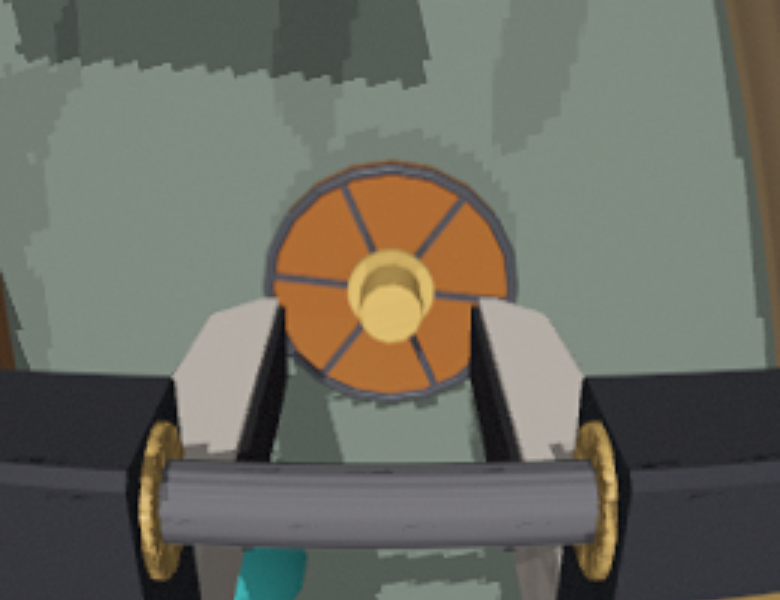

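The hub top is at crop (390,312), roughly centred between the fingers.

```bash
python3 - <<'E'
from h import *
s,d=pickle.load(open('wrist2.pkl','rb'))
for u,v,z in [(390,312,.022),(391,283,.006)]:
    w=wray(s,d,130+u/3,120+v/3,z,1);R=Rotation.from_rotvec(s['orientation']).as_matrix()
    print(w,w-s['tool_pos'][:2],R.T@np.r_[w-s['tool_pos'][:2],0])
E
```

```text
[ 0.74264267 -0.05629636] [ 0.00381597 -0.00016395] [ 8.34067371e-04  3.72724335e-03 -2.19589739e-05]
[ 0.74318857 -0.05557676] [0.00436186 0.00055566] [ 1.67088069e-03  4.06720637e-03 -2.44904843e-05]
```

```bash
python3 -m inch '[4,0,-10,0,40,4,0,-20,0,40,4,0,-26,0,40,4,0,-26,0,0,4,0,-26,0,0,4,0,-26,0,0,4,0,-26,0,0,4,0,-26,0,0]' 6
```

```text
t: 2.95
tool_pos: [0.7454, -0.0564, 0.0132]
orientation: [2.493, 1.911, 0.001]
force: [-0.6, -0.1, 0.2]
opening: 0.0133
gripper_force: 6.0
```

```bash
python3 -m inch '[-8,10,0,0,0,-17,20,0,0,0,-26,30,0,0,0,-35,40,0,0,0,-43,50,0,0,0,-51,59,0,0,0,-51,59,0,0,0]'; python3 - <<'E'
from plant import robot, read_camera
import cv2,pickle
s=robot.read_state(); d=read_camera('wrist'); pickle.dump((s,d),open('wrist3.pkl','wb'))
cv2.imwrite('pics/wr3.png',cv2.resize(d['image'],(800,600)))
E
```

```text
t: 3.53
tool_pos: [0.6934, 0.0043, 0.0132]
orientation: [-2.492, -1.913, -0.0]
force: [0.0, -0.1, -0.6]
opening: 0.0136
gripper_force: 6.0
```

View pics/wr3.png

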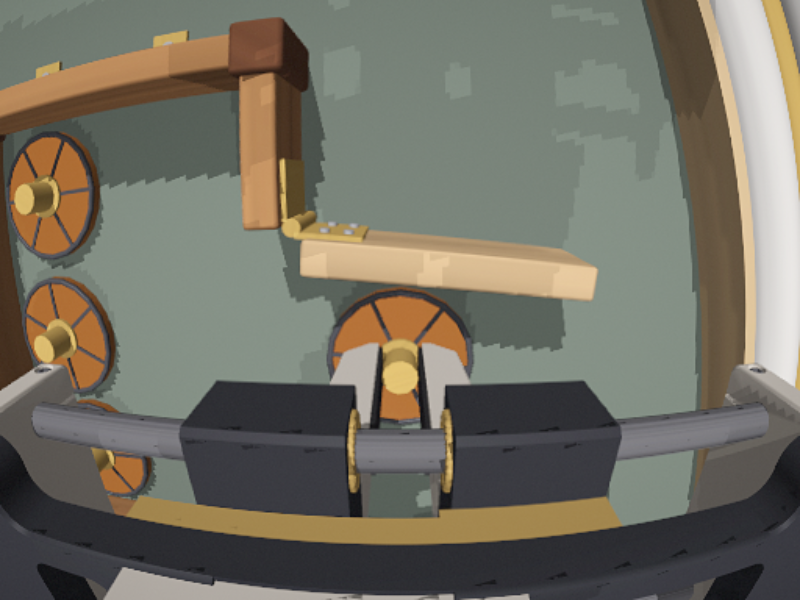

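The wheel is still flat and gripped, just short of the gate. The hinge pin's top is at (292,226), the corner post's inner corner at (240,75), and the wall end's top corners at (245,228) and (278,225).

```bash
python3 - <<'E'
from h import *
np.set_printoptions(precision=4,suppress=True)
s,d=pickle.load(open('wrist3.pkl','rb'))
pts=[((292,228),.039,(-90,-50)),((245,229),.04,(-75,-50)),((277,228),.04,(-87,-50))]
W=np.array([wray(s,d,*a,z) for a,z,_ in pts]);L=np.array([l for *_,l in pts])/1000
p=PEN.copy();p[:2]+=np.mean(W-pen2w(PEN,L),0)
print(p,W-pen2w(p,L));np.save('p.npy',p)
print('wheel',w2pen(p,s['tool_pos'][:2])*1000)
for u,v,z in [(597,267,.039),(593,300,.002),(302,275,.002),(302,240,.039),(566,250,.039)]:print(w2pen(p,wray(s,d,u,v,z))*1000)
g=pen2w(p,np.array([[-33,6]])/1000)[0];print('to goal mm',(g-s['tool_pos'][:2])*1000)
E
```

```text
[0.5768 0.0429 2.8857] [[ 0.0005 -0.0003]
 [ 0.0004  0.    ]
 [-0.0009  0.0003]]
wheel [[-122.5946    7.8305]]
[[-188.7174  -37.3488]]
[[-205.3024  -15.3736]]
[[-84.8377 -26.4328]]
[[-93.603  -45.9691]]
[[-177.1174  -42.7972]]
to goal mm [-86.2139  24.4481]
```

```bash
python3 -m inch '[-14,4,0,0,0,-28,8,0,0,0,-42,12,0,0,0,-57,16,0,0,0,-72,20,0,0,0,-86,24,0,0,0,-86,24,0,0,0]'; python3 -m inch '[0,0,0,0,25,0,0,0,0,25,0,0,0,0,25,0,0,30,0,25,0,0,70,0,25,0,0,110,0,25,0,0,110,0,0,0,0,110,0,0]'
```

```text
t: 4.17
tool_pos: [0.6071, 0.0266, 0.0129]
orientation: [-2.493, -1.911, 0.001]
force: [-0.7, 0.6, -0.7]
opening: 0.0133
gripper_force: 6.0
t: 4.83
tool_pos: [0.6116, 0.0262, 0.1269]
orientation: [2.49, 1.908, 0.009]
force: [-1.1, -1.0, -1.3]
opening: 0.0143
gripper_force: 0.0
```

```bash
python3 - <<'E'
from h import *
np.set_printoptions(precision=0,suppress=True)
p=np.load('p.npy');c=np.array([.6116,.0262])
f=lambda l:(pen2w(p,np.array(l)/1000)[0]-c)*1000
S=f((-165,-85));print('start',S)
for a in [1.7,1.5,1.3,1.1,.9,.7,.5,.3,.15,.05,0]:
    h=17.5*abs(np.cos(a))+7.5*np.sin(a);r=78
    l=np.array([-90,-50])+r*np.array([-np.sin(a),np.cos(a)])-(h-3)*np.array([np.cos(a),np.sin(a)])
    print(a,l,f(l)-S)
E
```

```text
start [146.  57.]
1.7 [-166.  -67.] [ -3. -18.]
1.5 [-168.  -50.] [ -6. -34.]
1.3 [-168.  -38.] [-10. -46.]
1.1 [-165.  -25.] [-15. -58.]
0.9 [-160.  -12.] [-24. -69.]
0.7 [-152.   -0.] [-34. -79.]
0.5 [-141.   11.] [-47. -87.]
0.3 [-128.   20.] [-62. -92.]
0.15 [-117.   25.] [-74. -94.]
0.05 [-109.   27.] [-83. -94.]
0 [-104.   28.] [-87. -94.]
```

```bash
python3 -m inch '[146,57,0,0,0,146,57,0,0,0,146,57,0,0,0,146,57,0,0,0,146,57,0,0,0,146,57,-40,0,0,146,57,-80,0,0,146,57,-107,0,0,146,57,-107,0,0]'; python3 -m inch '[-3,-18,0,0,0,-6,-34,0,0,0,-10,-46,0,0,0,-15,-58,0,0,0,-24,-69,0,0,0,-34,-79,0,0,0,-47,-87,0,0,0,-54,-90,0,0,0,-62,-92,0,0,0,-62,-92,0,0,0]'
```

```text
t: 5.58
tool_pos: [0.7469, 0.0829, 0.004]
orientation: [-2.486, -1.905, 0.021]
force: [-1.3, 0.1, -2.2]
opening: 0.0005
gripper_force: 0.0
t: 6.42
tool_pos: [0.6916, -0.0097, 0.0171]
orientation: [2.494, 1.909, 0.001]
force: [-0.7, 0.1, -0.2]
opening: 0.0003
gripper_force: 0.0
```

```bash
python3 - <<'E'
from plant import robot, read_camera
import cv2,pickle
s=robot.read_state(); d=read_camera('wrist'); pickle.dump((s,d),open('wrist4.pkl','wb'))
cv2.imwrite('pics/wr4.png',cv2.resize(d['image'],(800,600)))
E
```

```text
(no output)
```

View pics/wr4.png

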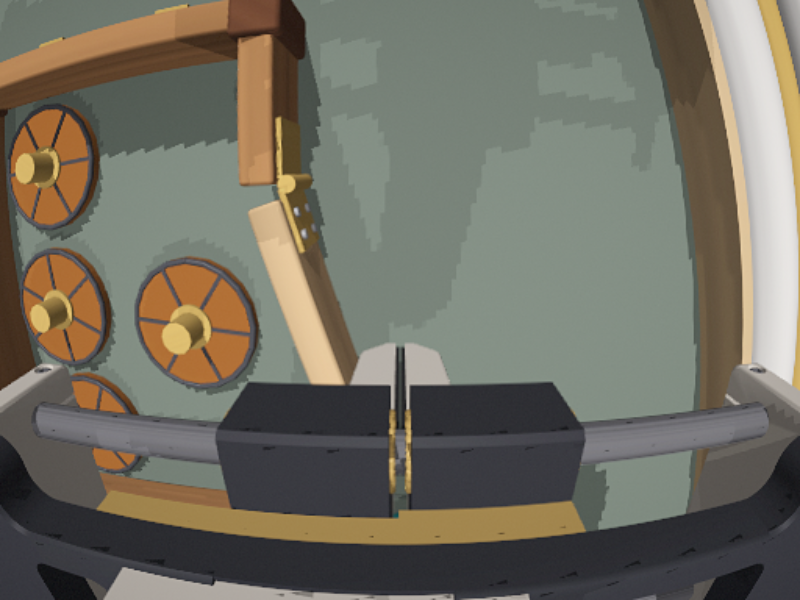

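The gate is nearly shut, at about 0.35 rad, and the wheel is inside. I'll finish the push along pen +x while watching force.

```bash
python3 -m inch '[-5,0,0,0,0,-10,0,0,0,0,-15,1,0,0,0,-18,2,0,0,0,-21,2,0,0,0,-21,2,0,0,0]'; python3 -m inch '[-2,0,0,0,0,-4,1,0,0,0,-4,1,0,0,0]';
```

```text
t: 6.97
tool_pos: [0.6704, -0.006, 0.0154]
orientation: [-2.493, -1.911, 0.001]
force: [-0.9, -0.6, -0.4]
opening: 0.0004
gripper_force: 0.0
t: 7.22
tool_pos: [0.6679, -0.0057, 0.0159]
orientation: [2.492, 1.91, 0.002]
force: [3.5, -1.6, -1.7]
opening: 0.0006
gripper_force: 1.9
```

```bash
python3 -m inch '[-1,0,0,0,0,-2,1,0,0,0,-2,1,0,0,0]'; python3 -m inch '[-1,0,0,0,0,-2,0,0,0,0,-2,0,0,0,0]'
```

```text
t: 7.47
tool_pos: [0.6677, -0.0056, 0.0162]
orientation: [2.49, 1.908, 0.005]
force: [13.3, -6.1, -8.1]
opening: 0.0005
gripper_force: 6.4
t: 7.72
tool_pos: [0.6675, -0.0056, 0.0165]
orientation: [2.488, 1.906, 0.01]
force: [20.3, -3.4, -14.3]
opening: 0.0002
gripper_force: 10.0
```

```bash
python3 -m inch '[10,-3,0,0,0,25,-6,0,0,0,25,-6,40,0,0,25,-6,80,0,0,25,-6,120,0,0,25,-6,130,0,0,-38,-105,130,0,0,-38,-105,130,0,0,-38,-105,130,0,0,-38,-105,130,0,0]'; python3 - <<'E'
from plant import robot, read_camera
from h import *
s=robot.read_state(); print(w2pen(np.load('p.npy'),s['tool_pos'][:2])*1000)
ims=[]
for n in ('wrist','scene'):
    d=read_camera(n);ims.append(d['image']); pickle.dump((s,d),open(n+'5.pkl','wb'))
a=cv2.resize(ims[0],(400,300));b=cv2.resize(ims[1][150:270,190:350],(400,300),interpolation=cv2.INTER_CUBIC)
cv2.imwrite('pics/c5.png',np.hstack([a,b]))
E
```

```text
t: 8.55
tool_pos: [0.6222, -0.1143, 0.1456]
orientation: [2.497, 1.906, -0.004]
force: [-0.8, 0.3, -0.8]
opening: 0.0006
gripper_force: 0.0
[[-83.70702668 140.61565095]]
```

View pics/c5.png

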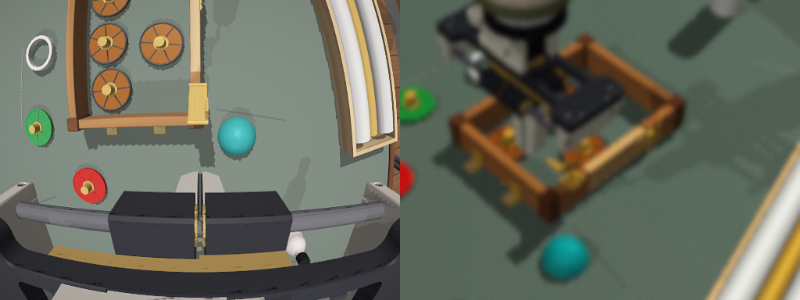

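The gate is shut with all four wheels inside, the hasp leans back, and the finger is beyond the hasp and clear of the dome and bottle. I'll descend and sweep the leaf over along pen -y.

```bash
python3 -m inch '[0,0,-40,0,0,0,0,-80,0,0,0,0,-82,0,0,3,10,-82,0,0,5,20,-82,0,0,8,30,-82,0,0,10,40,-82,0,0,13,50,-82,0,0,16,62,-82,0,0,16,62,-82,0,0]'; python3 -m inch '[2,8,0,0,0,4,15,0,0,0,6,23,0,0,0,8,30,0,0,0,8,30,0,0,0]'
```

```text
t: 9.48
tool_pos: [0.6423, -0.0445, 0.0647]
orientation: [2.491, 1.913, 0.003]
force: [-0.0, -0.0, -0.9]
opening: 0.0004
gripper_force: 0.0
t: 9.9
tool_pos: [0.6494, -0.0157, 0.0636]
orientation: [-2.492, -1.912, -0.001]
force: [0.4, -0.3, 0.6]
opening: 0.0007
gripper_force: 0.0
```

```bash
python3 -m inch '[2,6,-4,0,0,3,10,-8,0,0,3,10,-12,0,0,3,10,-15,0,0,3,10,-15,0,0]'; python3 -m inch '[0,0,-2,0,0,0,0,-4,0,0,0,0,-4,0,0]'
```

```text
t: 10.32
tool_pos: [0.6513, -0.0074, 0.0472]
orientation: [-2.493, -1.91, 0.002]
force: [-0.9, -0.3, 0.1]
opening: 0.0004
gripper_force: 0.0
t: 10.57
tool_pos: [0.6523, -0.0076, 0.0449]
orientation: [2.494, 1.91, 0.0]
force: [0.4, 0.2, 0.3]
opening: 0.0004
gripper_force: 0.0
```

```bash
python3 -m inch '[0,0,-1,0,0,0,0,-2,0,0,0,0,-2,0,0]'; python3 -m inch '[0,0,-1,0,0,0,0,-2,0,0,0,0,-2,0,0]'
```

```text
t: 10.82
tool_pos: [0.6525, -0.0077, 0.0444]
orientation: [2.493, 1.91, 0.001]
force: [-6.1, 0.2, 11.6]
opening: 0.0007
gripper_force: 5.7
t: 11.07
tool_pos: [0.6527, -0.0077, 0.044]
orientation: [2.493, 1.91, 0.001]
force: [-12.0, 0.7, 22.8]
opening: 0.0005
gripper_force: 11.1
```

```bash
python3 -m inch '[0,0,10,0,0,0,0,50,0,0,0,0,90,0,0,0,0,110,0,0,0,-60,110,0,0,0,-90,110,0,0,0,-90,110,0,0,0,-90,110,0,0]'; python3 - <<'E'
from plant import robot, read_camera
from h import *
s=robot.read_state()
d=read_camera('wrist');pickle.dump((s,d),open('wrist6.pkl','wb'))
b=read_camera('scene')['image']
cv2.imwrite('pics/c6.png',np.hstack([cv2.resize(d['image'][:260,40:330],(435,390)),cv2.resize(b[150:270,190:310],(360,390),interpolation=cv2.INTER_CUBIC)]))
E
```

```text
t: 11.73
tool_pos: [0.6518, -0.1005, 0.1507]
orientation: [2.497, 1.906, -0.0]
force: [0.3, -0.1, -0.1]
opening: 0.0004
gripper_force: 0.0
```

View pics/c6.png

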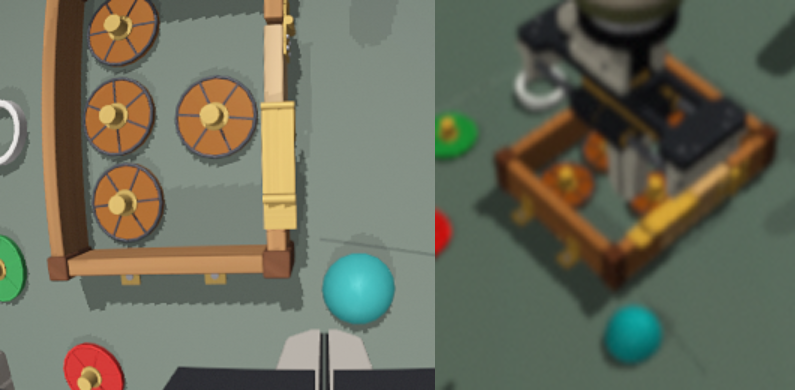

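The leaf lies flat across the shut gate, at crop (278,150), with all four wheels inside and the dome where it was. I'm handing in.

```bash
python3 -c "
from plant import job
print(job.close_job())"
```

```text
the job is handed in; nothing more can be done
None
```

I slid the loose amber wheel flat into the pen with the other three, pushed the gate shut against its stop and flipped the hasp down flat over it. The job was handed in at about 12 s; no verdict was returned.

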